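# Stack the loaded slide tray on the shaker tray

## Robot

A 6-joint arm with a two-finger parallel gripper is mounted at the origin on a cart in front of the work surface, level with it; the furniture and walls round the work are solid. World frame = base frame: x ahead of the robot, y to its left, z up, the work surface at z = 0. Lengths are in m, angles in rad, forces in N, time in s.
With the tool pointing down it reaches from about 0.35 to 0.875 m from the base axis. Payload 4.2 kg.
Tool frame: the origin (TCP) lies midway between the tips of the shut fingers; the grasp point (between the pads) lies 19 mm behind it; z points along the fingers, x is the direction in which the jaws open and shut, and the axes are right-handed (so a half turn about z gives the same grasp; the last joint's range is limited). The gripper opens to 85 mm and grips with 20 to 120 N. Pads are 22 mm wide; open, the fingers measure 114 mm over their backs; the gripper's body (76 mm by 85 mm) begins 54 mm behind the grasp point. The pads swing forward as they close: fully open they stand 13 mm farther back than shut.
Start: joints at [-1.044, 0.385, 0.008, 0, -1.194, -0.259], TCP at [0.165, -0.603, 0.231] pointing down, gripper open.
Joint ranges: [-3.14, 3.14], [-1.21, 2.06], [-1.07, 1.41], [-3.16, 2.05], [-2.99, -0.16], [-3.1, 3.1]. Speed limits (rad/s): [2.79, 2.79, 3.14, 3.14, 3.14, 3.14].

## Interface

Orientations are given as [roll, pitch, yaw] about the fixed x, y, z axes, in that order (R = Rz(yaw) Ry(pitch) Rx(roll)).
In Python, from station import r gives the robot as it stands.
- The arm moves only by the tool send_rows, never from a script. Its argument "rows" is a list of rows, each an object with "dr": the turn, a rotation vector about the world's x, y, z in degrees, a list of three; "linear": the shift along the world's x, y, z in m, a list of three; "grip": the closure in counts, from 0 (fully open) to 255 (shut). In form: [{"dr": [ax, ay, az], "linear": [tx, ty, tz], "grip": grip}, ...]. A call has 1 to 20 rows; each row is the pose to reach, as a shift and turn from the pose measured when the call began; what a row does not reach only later rows make up. A row lasts 1/8 s, in which the tool goes at most 62.5 mm and 10.7 degrees, less where a joint would pass 70% of its speed; a pose out of reach is approached as far as the arm can. A call with a gripper value outside its range is refused whole. The fingers move at their own pace and stop on an object; "force" is the grip in N (left out, the last holds). Time passes only in rows, so rows that repeat a pose let the fingers close. It gives the time, the measured TCP pose, the force and the opening at its end, in the units of the state.
- r.get_obs(): the state, without advancing time (a new reading comes with each control period).
- r.grab_frame(name): name is "scene" or "top" or "wrist"; returns a dict with "frame" (384x512x3 uint8, red, green, blue), "fov_y" (degrees; the focal length in pixels is half the picture's height over the tangent of half this angle, whatever the lens; pixels are square), "cx", "cy" (the principal point, pixels), "dist_coeffs" ([k1, k2, p1, p2, k3] as OpenCV has them; the pictures are not rectified), "rvec" (rotation vector, rad) and "tvec" (3), from world to camera coordinates, as OpenCV has them. Camera axes: x right, y down, z forward; pixel columns grow to the right and rows downward; lengths in m; the calibration is good to about 2 mm. A picture is of the moment at which its call begins. There is no depth.
- r.job_done(): hands the job in, once; it reports no verdict.
The state is a dict: "time": time; "joint_positions": joint angles; "joint_vel": joint speeds; "joint_efforts": joint torques, N m; "ee_pos": TCP position; "eef_rot": TCP orientation; "force": force on the tool from outside, world axes, zero at the start; "moment": the same for the moment, N m; "gripper_width": finger opening in m.
Only numpy, scipy, OpenCV 4.12 (cv2) and the standard library are available. Lean on these libraries where they do the work, as an engineer would, in place of code of your own. Each camera call takes 0.05 s, during which the arm holds its last target. There are 200 camera calls.

## Task

Pick up the loaded white slide tray by its black handle and stack it on the tray that is clamped to the shaker, so that all four corner lugs drop fully home in the sockets of the lower tray. Set it down gently and feel for the sockets with light pressure rather than dropping or forcing it, keep it level so that both slide mailers stay in it, let go, and leave the tub, the timer and the eyepiece where they stand.

Things in the scene. Friction and masses are not known exactly. Their poses are not given: they have to be found in the camera images.
- tray: The upper tray: loose, white, open, 150 mm (own x) by 110 mm (own y), 0.3 to 0.55 kg plus two 22 g slide mailers. Origin: its centre at the level of the lug feet (z = 0 on the bench), z up. Underside at z = 10 mm, inner floor 13 mm, wall tops 40 mm. It may be stacked either way round (half turn).
- tray_handle (a point): Centre of the tray's rigid black grip bar, 85 mm straight above the tray's origin; same axes as the tray. The bar runs along own x: 104 mm long, 14 mm thick along own y (pinch it across y), 22 mm high (tray z = 74 to 96 mm), on two posts at x = +-46 mm.
- tray_lug (a point): Foot of one of the tray's four round lugs, which point down at tray x = +-60 mm, y = +-40 mm (this one +, +). Each is 12 mm across, stands 10 mm below the underside and has a 1 mm chamfer round its foot.
- shaker: Orbital shaker, switched off, fixed on the bench: grey housing 190 mm (own x) by 150 mm (own y), black panel and knob at its -x front. Origin: centre of its underside at bench level, z up. On it an aluminium platform, 176 by 136 mm, top at z = 62 mm, carries the clamped lower tray: white, 150 mm (x) by 110 mm (y), sides parallel to the housing. Tray and shaker must not press together over 25 N.
- orbit_centre (a point): Point of the housing above its origin, at the level (98 mm) of the lower tray's block tops. The platform has stopped anywhere in its orbit and is held there: the lower tray's true centre lies up to 8 mm off in own x and up to 8 mm in own y, unreported. Lugs up to 12 mm off stand on the flat block tops (tray origin z = 98 mm; home 88 mm). A soft pad under the lower tray gives 1 mm down per 6 N.
- socket_mouth (a point): Nominal centre of one of the four sockets, at the block tops, as it would lie with the platform centred in its orbit (it is fixed to the housing, so the same unreported offset applies). Sockets are at +-60 mm (shaker x) and +-40 mm (shaker y) about the lower tray's centre: square holes 14 mm wide, 13 mm deep, 1 mm chamfer, in level corner blocks 28 mm square.
- mailer_white: White plastic slide mailer box, 33 x 84 x 28 mm, lying in the tray on the inner floor on the tray's own +y side of the handle; origin at the centre of its underside, long side = its own y (along the tray's x).
- mailer_yellow: Yellow plastic slide mailer box, same size, lying in the tray on the -y side of the handle; origin at the centre of its underside.
- tub: Bystander: white screw tub with black cap, 35 mm across, 52 mm high, standing on the bench behind the work; origin at the centre of its underside.
- timer: Bystander: flat white lab timer, 62 x 62 x 21 mm, lying on the bench behind the work; origin at the centre of its underside.
- eyepiece: Bystander: spare microscope eyepiece, black and white, 34 mm across, 49 mm high, standing on the bench behind the work; origin at the centre of its underside.
Mind the look-alikes: they are no part of the job. What is shaped like the tray but turquoise is not meant.

How it is judged:
On the way, in this order (a step that is already met when the one before it is completed fails the run):
1. the tray is lifted clear of the bench (height (world z) of tray above 0.03 m and contact force between the fingers and tray above 0.5 N), for 0.2 s.
2. the tray has all four lugs home in the sockets of the lower tray (z of tray in the frame of shaker between 0.083 and 0.0905 m and x of tray in the frame of shaker between -0.013 and 0.013 m and y of tray in the frame of shaker between -0.013 and 0.013 m and angle between tray's own z axis and vertical below 0.035 rad and angle between the x axis of tray and the x axis of shaker, either way round below 0.06 rad), for 0.2 s.
At the end, for the whole second after the job is handed in: All four lugs are home: tray origin 83 to 90.5 mm above the shaker's, within 13 mm of its centre in the shaker's x and in its y, tilt under 0.035 rad, sides parallel within 0.06 rad (either way round), released, at rest, with both mailers lying in it (all of step 2 and linear speed of tray below 0.02 m/s and angular speed of tray below 0.1 rad/s and z of mailer_white in the frame of tray between 0.008 and 0.022 m and x of mailer_white in the frame of tray between -0.07 and 0.07 m and y of mailer_white in the frame of tray between -0.05 and 0.05 m and z of mailer_yellow in the frame of tray between 0.008 and 0.022 m and x of mailer_yellow in the frame of tray between -0.07 and 0.07 m and y of mailer_yellow in the frame of tray between -0.05 and 0.05 m and contact force between the fingers and tray below 0.1 N); the robot touches nothing.
It fails at once if the tray bears on the shaker or its lower tray with more than 25 N (contact force between tray and shaker above 25 N).
It fails at once if the tray is tipped more than 0.35 rad (angle between tray's own z axis and vertical above 0.35 rad).
It fails at once if the tub is moved more than 20 mm (distance of tub from where it was at the start of the episode above 0.02 m).
It fails at once if the timer is moved more than 20 mm (distance of timer from where it was at the start of the episode above 0.02 m).
It fails at once if the eyepiece is moved more than 20 mm (distance of eyepiece from where it was at the start of the episode above 0.02 m).
It also fails if it takes over 72 s, if anything falls off the work surface, if the arm or the gripper's body presses on something with over 40 N, if the wrist force passes 120 N, or if a joint passes its speed limit or range.

## Working session

There is one attempt and no reset: what is moved stays moved. The work goes in short steps, Python scripts to look and compute and a tool call to move; the robot and the scene stay as the last step left them, time stands still between calls to the robot, and variables do not carry over. Pictures are saved under pics/ and viewed, about 8 in all and at most 12, crops included, and the job is handed in when it is done.

Besides the shell and the picture viewer there is one more tool, called after ">>>" as a command line: name --argument value ..., lists and objects as JSON in quotes. send_rows: Moves the arm, as the interface text tells. Its arguments: {"type":"object","properties":{"rows":{"type":"array"},"force":{"type":"number"}},"required":["rows"]}

```bash
mkdir -p pics
cat > h.py <<'E'
import numpy as np, cv2, json, pickle
from station import r
def cam(n):
    d=r.grab_frame(n); f=np.array(d["frame"]); h=f.shape[0]
    F=h/2/np.tan(np.radians(d["fov_y"])/2)
    K=np.array([[F,0,d["cx"]],[0,F,d["cy"]],[0,0,1]]); R=cv2.Rodrigues(np.array(d["rvec"],float))[0]
    t=np.array(d["tvec"],float).ravel()
    return dict(im=f,K=K,D=np.array(d["dist_coeffs"],float),R=R,t=t)
def ray(c,uv):
    p=cv2.undistortPoints(np.array(uv,float).reshape(-1,1,2),c["K"],c["D"]).reshape(-1,2)
    d=np.c_[p,np.ones(len(p))]@c["R"]; return -c["R"].T@c["t"],d
def onz(c,uv,z):
    o,d=ray(c,uv); return o+d*((z-o[2])/d[:,2])[:,None]
def proj(c,P):
    return cv2.projectPoints(np.array(P,float).reshape(-1,1,3),cv2.Rodrigues(c["R"])[0],c["t"],c["K"],c["D"])[0].reshape(-1,2)
def save(c,n): cv2.imwrite("pics/"+n,c["im"][:,:,::-1])
E
python3 - <<'E'
from h import *
o=r.get_obs(); print(o)
for n in("scene","top","wrist"):
    c=cam(n); save(c,n+"0.png"); pickle.dump(c,open(n+"0.pkl","wb")); print(n,c["K"][0,0],-c["R"].T@c["t"],c["D"])
a=cv2.imread("pics/scene0.png");b=cv2.imread("pics/top0.png")
E
```

```text
{'time': 0.0, 'joint_positions': array([-1.04438344e+00,  3.85581499e-01,  6.61473748e-03, -5.34725275e-04,
       -1.19398369e+00, -2.58580568e-01]), 'joint_vel': array([ 0.00010973, -0.00083217, -0.00078275, -0.0003863 ,  0.00032121,
       -0.00083256]), 'joint_efforts': array([ 7.12510282e-04, -3.92287982e+01,  1.88400793e+01,  4.18635160e+00,
       -4.59115603e-03, -1.41400159e-05]), 'ee_pos': array([ 0.16526104, -0.60214566,  0.23019688]), 'eef_rot': array([-3.14152208e+00, -2.20958442e-03,  1.83843128e+00]), 'force': array([-0.16545775, -0.25924732,  0.0676891 ]), 'moment': array([-0.04165663,  0.02214436,  0.01494337]), 'gripper_width': 0.08557378274013204}
scene 369.8613288592425 [-0.08143616  0.66677566  0.59877123] [-0.02349222  0.          0.          0.          0.        ]
top 485.7689841309155 [0.38965472 0.0889736  1.37165398] [-0.04086269  0.          0.          0.          0.        ]
wrist 321.87788180863754 [ 0.09921387 -0.61928971  0.37393704] [-0.08637513  0.          0.          0.          0.        ]
```

View pics/top0.png

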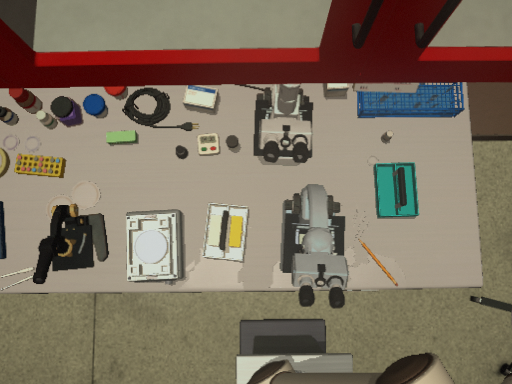

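View pics/scene0.png

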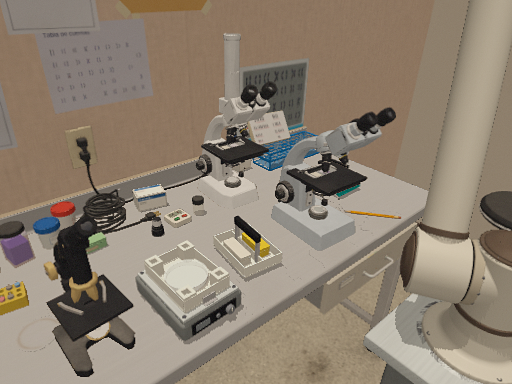

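Run:
```python
from h import *
c=pickle.load(open("top0.pkl","rb")); s=pickle.load(open("scene0.pkl","rb"))
a=cv2.resize(c["im"][195:295,112:262,::-1],None,fx=5,fy=5,interpolation=cv2.INTER_CUBIC)
cv2.imwrite("pics/topc.png",a)
a=cv2.resize(s["im"][205:345,130:290,::-1],None,fx=4.2,fy=4.2,interpolation=cv2.INTER_CUBIC)
cv2.imwrite("pics/scc.png",a)
print(onz(c,[[226,232]],.085),onz(c,[[154,246]],.098))
hsv=cv2.cvtColor(c["im"],cv2.COLOR_RGB2HSV)
dk=(c["im"].max(2)<60).astype(np.uint8); dk[:205]=0;dk[260:]=0;dk[:,:210]=0;dk[:,245:]=0
n,l,st,ce=cv2.connectedComponentsWithStats(dk);k=1+np.argmax(st[1:,4]);print(st[k],ce[k])
rc=cv2.minAreaRect(np.argwhere(l==k)[:,::-1].astype(np.float32));print(rc); P=onz(c,cv2.boxPoints(rc),.096);print(P,P.mean(0))
```

```text
[[0.48004046 0.17759075 0.085     ]] [[0.44469438 0.36523727 0.098     ]]
[224 212   4  15  26] [225.92307692 217.53846154]
((225.5, 219.0), (14.0, 3.0), 90.0)
[[0.53211841 0.18199181 0.096     ]
 [0.53202088 0.17406582 0.096     ]
 [0.49500587 0.17416373 0.096     ]
 [0.49510128 0.18205606 0.096     ]] [0.51356161 0.17806936 0.096     ]
```

View pics/topc.png

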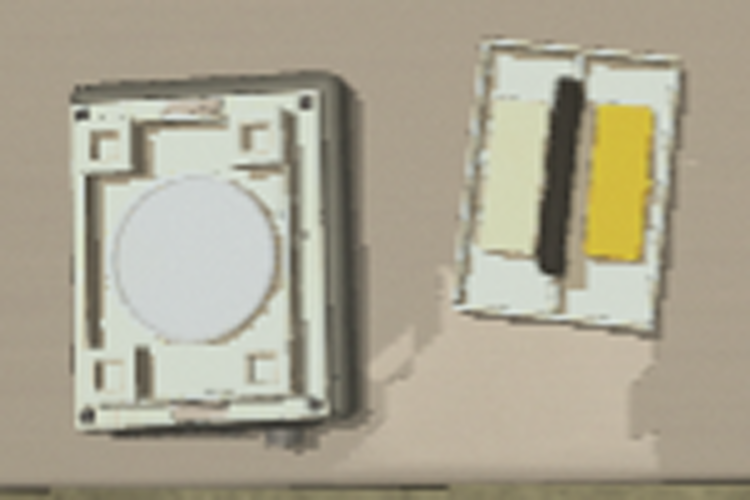

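View pics/scc.png

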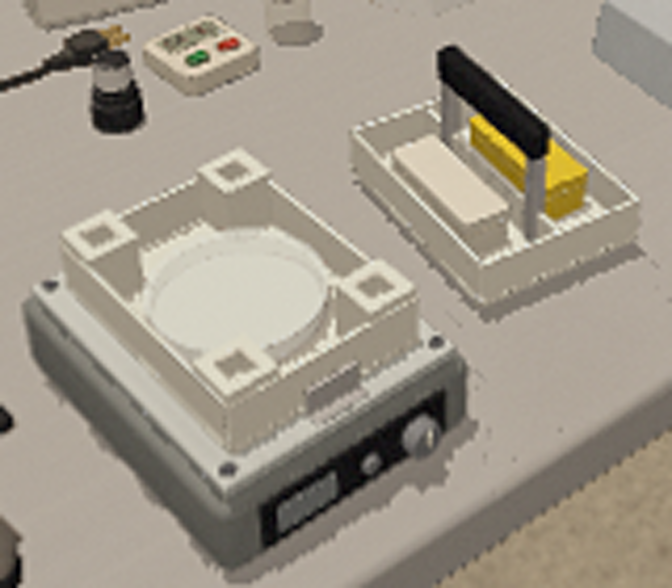

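Run:
```python
from h import *
c=pickle.load(open("top0.pkl","rb")); s=pickle.load(open("scene0.pkl","rb"))
T=lambda p:(np.array(p,float)+.5)/5-.5+[112,195]
S=lambda p:(np.array(p,float)+.5)/4.2-.5+[130,205]
def rep(n,P):
    P=P[:,:2];print(n,P.round(4).tolist(),"c",P.mean(0).round(4), "sides",[round(float(np.linalg.norm(P[i]-P[i-1])),4) for i in range(len(P))],
     "ang",[round(float(np.degrees(np.arctan2(*(P[i]-P[i-1])[::-1]))),2) for i in range(len(P))])
rep("sock top",onz(c,T([[105,147],[257,138],[262,369],[107,377]]),.098))
rep("sock scn",onz(s,S([[100,236],[235,170],[378,286],[238,362]]),.098))
rep("tray top",onz(c,T([[483,42],[682,58],[655,330],[458,308]]),.04))
rep("tray scn",onz(s,S([[353,131],[450,84],[637,202],[483,262]]),.04))
rep("hand top",onz(c,T([[569,78],[551,275]]),.096))
rep("hand scn",onz(s,S([[447,50],[542,135]]),.096))
```

```text
sock top [[0.503, 0.423], [0.5068, 0.3426], [0.3865, 0.3381], [0.3831, 0.419]] c [0.4448 0.3807] sides [0.1199, 0.0804, 0.1205, 0.0809] ang [1.92, -87.26, -177.85, 92.38]
sock scn [[0.5023, 0.4243], [0.5067, 0.3434], [0.3858, 0.3386], [0.3842, 0.4176]] c [0.4447 0.381 ] sides [0.1182, 0.081, 0.1209, 0.079] ang [3.27, -86.88, -177.69, 91.17]
tray top [[0.5639, 0.2298], [0.5537, 0.1198], [0.405, 0.1358], [0.4181, 0.243]] c [0.4852 0.1821] sides [0.1464, 0.1105, 0.1495, 0.108] ang [-5.17, -95.34, 173.85, 83.03]
tray scn [[0.5634, 0.229], [0.5665, 0.1508], [0.4044, 0.1422], [0.4197, 0.2445]] c [0.4885 0.1916] sides [0.1445, 0.0783, 0.1623, 0.1035] ang [-6.15, -87.72, -176.97, 81.48]
hand top [[0.5369, 0.1783], [0.4335, 0.1879]] c [0.4852 0.1831] sides [0.1039, 0.1039] ang [-5.33, 174.67]
hand scn [[0.531, 0.1813], [0.4308, 0.1941]] c [0.4809 0.1877] sides [0.101, 0.101] ang [-7.28, 172.72]
```

Run:
```python
from h import *
c=pickle.load(open("top0.pkl","rb")); s=pickle.load(open("scene0.pkl","rb"))
for z in (.2,.25,.3,.35): print(z,onz(c,[[306,297],[337,297],[316,190]],z)[:,:2].round(3).tolist(),onz(s,[[386,117],[362,124],[330,135]],z)[:,:2].round(3).tolist())
```

```text
0.2 [[0.316, -0.019], [0.315, -0.093], [0.572, -0.05]] [[0.585, -0.548], [0.592, -0.411], [0.589, -0.238]]
0.25 [[0.319, -0.015], [0.318, -0.085], [0.564, -0.044]] [[0.502, -0.396], [0.507, -0.276], [0.505, -0.125]]
0.3 [[0.322, -0.01], [0.321, -0.077], [0.556, -0.038]] [[0.418, -0.244], [0.423, -0.141], [0.421, -0.011]]
0.35 [[0.325, -0.005], [0.324, -0.069], [0.548, -0.033]] [[0.335, -0.091], [0.338, -0.006], [0.337, 0.102]]
```

View pics/wrist0.png

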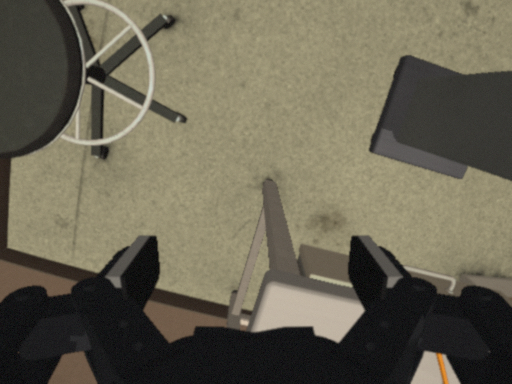

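>>> send_rows --rows '[{"dr": [0, 0, 0], "linear": [0, 0.0, 0.06], "grip": 0}, {"dr": [0, 0, 0], "linear": [0.0, 0.0, 0.12], "grip": 0}, {"dr": [0, 0, 0], "linear": [0.01, 0.01, 0.18], "grip": 0}, {"dr": [0, 0, 0], "linear": [0.03, 0.04, 0.22], "grip": 0}, {"dr": [0, 0, -2], "linear": [0.07, 0.08, 0.24], "grip": 0}, {"dr": [0, 0, -4], "linear": [0.11, 0.12, 0.24], "grip": 0}, {"dr": [0, 0, -6], "linear": [0.15, 0.16, 0.24], "grip": 0}, {"dr": [0, 0, -8], "linear": [0.19, 0.2, 0.24], "grip": 0}, {"dr": [0, 0, -10], "linear": [0.22, 0.25, 0.24], "grip": 0}, {"dr": [0, 0, -12], "linear": [0.245, 0.3, 0.24], "grip": 0}, {"dr": [0, 0, -14], "linear": [0.265, 0.35, 0.24], "grip": 0}, {"dr": [0, 0, -16], "linear": [0.28, 0.4, 0.24], "grip": 0}, {"dr": [0, 0, -18], "linear": [0.29, 0.455, 0.24], "grip": 0}, {"dr": [0, 0, -20], "linear": [0.3, 0.51, 0.24], "grip": 0}, {"dr": [0, 0, -20.8], "linear": [0.305, 0.565, 0.24], "grip": 0}, {"dr": [0, 0, -20.8], "linear": [0.31, 0.62, 0.24], "grip": 0}, {"dr": [0, 0, -20.8], "linear": [0.315, 0.675, 0.24], "grip": 0}, {"dr": [0, 0, -20.8], "linear": [0.32, 0.73, 0.24], "grip": 0}, {"dr": [0, 0, -20.8], "linear": [0.32, 0.785, 0.22], "grip": 0}, {"dr": [0, 0, -20.8], "linear": [0.32, 0.785, 0.17], "grip": 0}]'

```text
time: 2.65
ee_pos: [0.4859, 0.1865, 0.4002]
eef_rot: [3.139, -0.004, 1.48]
force: [-0.1, 0.7, -0.8]
gripper_width: 0.0856
```

>>> send_rows --rows '[{"dr": [0, 0, 0], "linear": [-0.001, -0.002, -0.06], "grip": 0}, {"dr": [0, 0, 0], "linear": [-0.001, -0.003, -0.12], "grip": 0}, {"dr": [0, 0, 0], "linear": [-0.001, -0.0035, -0.18], "grip": 0}, {"dr": [0, 0, 0], "linear": [-0.001, -0.0035, -0.22], "grip": 0}, {"dr": [0, 0, 0], "linear": [-0.001, -0.0035, -0.22], "grip": 0}, {"dr": [0, 0, 0], "linear": [-0.001, -0.0035, -0.22], "grip": 0}]'

```text
time: 3.4
ee_pos: [0.4861, 0.1837, 0.182]
eef_rot: [3.136, -0.006, 1.481]
force: [-0.1, 0.4, -0.1]
gripper_width: 0.0854
```

Run:
```python
from h import *
o=r.get_obs();print(o["ee_pos"],o["eef_rot"])
c=cam("wrist"); s=cam("scene")
pickle.dump(c,open("wrist1.pkl","wb"))
cv2.imwrite("pics/w1.png",np.hstack([c["im"],s["im"][150:300].repeat(1,0)[:, 130:400] if 0 else np.vstack([s["im"][100:300,130:400],np.zeros((184,270,3),np.uint8)])])[:,:,::-1])
print(proj(c,[[.485,.183,.096],[.5369,.178,.096],[.4335,.188,.096]]))
```

```text
[0.48610274 0.1836791  0.1819983 ] [ 3.1363915  -0.00564498  1.48076417]
[[250.52607029 190.10089815]
 [250.28797186 253.32393564]
 [250.87053592 119.43608881]]
```

View pics/w1.png

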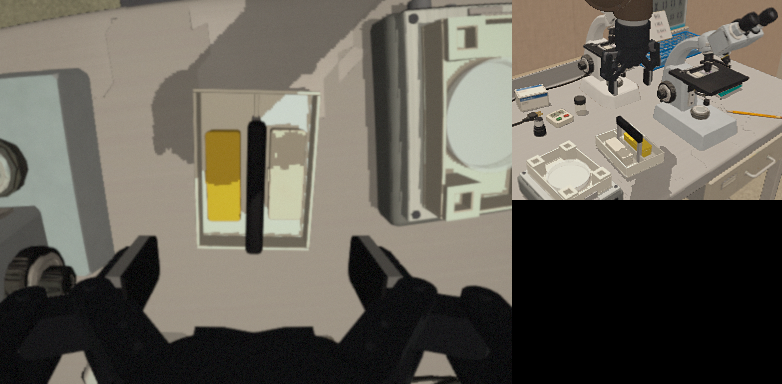

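>>> send_rows --rows '[{"dr": [-0.3, 0.3, 0], "linear": [-0.001, 0.001, -0.04], "grip": 0}, {"dr": [-0.3, 0.3, 0], "linear": [-0.001, 0.001, -0.08], "grip": 0}, {"dr": [-0.3, 0.3, 0], "linear": [-0.001, 0.001, -0.105], "grip": 0}, {"dr": [-0.3, 0.3, 0], "linear": [-0.001, 0.001, -0.116], "grip": 0}, {"dr": [-0.3, 0.3, 0], "linear": [-0.001, 0.001, -0.116], "grip": 0}, {"dr": [-0.3, 0.3, 0], "linear": [-0.001, 0.001, -0.116], "grip": 100}, {"dr": [-0.3, 0.3, 0], "linear": [-0.001, 0.001, -0.116], "grip": 160}, {"dr": [-0.3, 0.3, 0], "linear": [-0.001, 0.001, -0.116], "grip": 200}, {"dr": [-0.3, 0.3, 0], "linear": [-0.001, 0.001, -0.116], "grip": 255}, {"dr": [-0.3, 0.3, 0], "linear": [-0.001, 0.001, -0.116], "grip": 255}, {"dr": [-0.3, 0.3, 0], "linear": [-0.001, 0.001, -0.116], "grip": 255}, {"dr": [-0.3, 0.3, 0], "linear": [-0.001, 0.001, -0.116], "grip": 255}]' --force 70

```text
time: 5.0
ee_pos: [0.4854, 0.1851, 0.0669]
eef_rot: [3.14, -0.002, 1.481]
force: [-1.1, 1.4, 4.6]
gripper_width: 0.0131
```

Run:
```python
from h import *
o=r.get_obs();print({k:np.round(v,4) for k,v in o.items() if not k.startswith("j")})
```

```text
{'time': np.float64(5.0), 'ee_pos': array([0.4854, 0.1851, 0.0669]), 'eef_rot': array([ 3.1395e+00, -1.8000e-03,  1.4810e+00]), 'force': array([-1.0561,  1.3525,  4.601 ]), 'moment': array([0.2513, 0.2636, 0.0921]), 'gripper_width': np.float64(0.0131)}
```

>>> send_rows --rows '[{"dr": [0, 0, 0], "linear": [0, 0, 0.003], "grip": 255}, {"dr": [0, 0, 0], "linear": [0, 0, 0.01], "grip": 255}, {"dr": [0, 0, 0], "linear": [0, 0, 0.02], "grip": 255}, {"dr": [0, 0, 0], "linear": [0, 0, 0.035], "grip": 255}, {"dr": [0, 0, 0], "linear": [0, 0, 0.05], "grip": 255}, {"dr": [0, 0, 0], "linear": [0, 0, 0.065], "grip": 255}, {"dr": [0, 0, 0], "linear": [0, 0, 0.08], "grip": 255}, {"dr": [0, 0, 0], "linear": [0, 0, 0.095], "grip": 255}, {"dr": [0, 0, 0], "linear": [0, 0, 0.11], "grip": 255}, {"dr": [0, 0, 0], "linear": [0, 0, 0.12], "grip": 255}, {"dr": [0, 0, 0], "linear": [0, 0, 0.13], "grip": 255}, {"dr": [0, 0, 0], "linear": [0, 0, 0.135], "grip": 255}, {"dr": [0, 0, 0], "linear": [0, 0, 0.135], "grip": 255}]'

```text
time: 6.62
ee_pos: [0.4855, 0.1852, 0.2021]
eef_rot: [3.139, -0.002, 1.481]
force: [0.9, -0.5, -5.0]
gripper_width: 0.013
```

Run:
```python
from h import *
o=r.get_obs();print({k:np.round(v,4) for k,v in o.items() if not k.startswith("j")})
for n in("scene","top","wrist"):
    c=cam(n); save(c,n+"2.png"); pickle.dump(c,open(n+"2.pkl","wb"))
    print(n,proj(c,[o["ee_pos"]]))
s=pickle.load(open("scene2.pkl","rb"))["im"][140:320,110:310]; t=pickle.load(open("top2.pkl","rb"))["im"][190:290,112:262]
cv2.imwrite("pics/l2.png",np.hstack([cv2.resize(s,(444,400),interpolation=3),cv2.resize(t,(356,400),interpolation=3)[:, :356]])[:,:,::-1])
```

```text
{'time': np.float64(6.625), 'ee_pos': array([0.4855, 0.1852, 0.2021]), 'eef_rot': array([ 3.1394e+00, -2.1000e-03,  1.4810e+00]), 'force': array([ 0.9176, -0.4628, -5.0472]), 'moment': array([0.0153, 0.0219, 0.0354]), 'gripper_width': np.float64(0.013)}
scene [[247.13403393 186.35117654]]
top [[219.49239991 226.4073599 ]]
wrist [[251.90477857 243.61629843]]
```

View pics/l2.png

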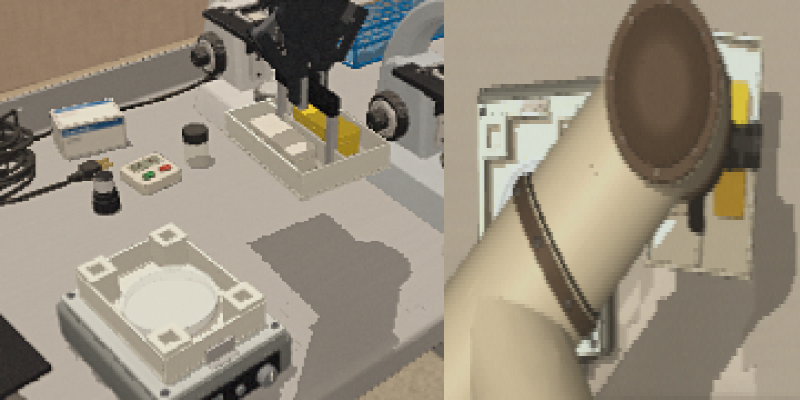

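>>> send_rows --rows '[{"dr": [0, 0, 0.3], "linear": [-0.002, 0.008, 0], "grip": 255}, {"dr": [0, 0, 0.8], "linear": [-0.005, 0.022, 0], "grip": 255}, {"dr": [0, 0, 1.5], "linear": [-0.009, 0.042, 0], "grip": 255}, {"dr": [0, 0, 2.4], "linear": [-0.014, 0.064, 0], "grip": 255}, {"dr": [0, 0, 3.2], "linear": [-0.018, 0.086, 0], "grip": 255}, {"dr": [0, 0, 4.1], "linear": [-0.023, 0.108, 0], "grip": 255}, {"dr": [0, 0, 5], "linear": [-0.027, 0.13, 0], "grip": 255}, {"dr": [0, 0, 5.8], "linear": [-0.032, 0.152, 0], "grip": 255}, {"dr": [0, 0, 6.5], "linear": [-0.036, 0.172, 0], "grip": 255}, {"dr": [0, 0, 7.1], "linear": [-0.039, 0.186, 0], "grip": 255}, {"dr": [0, 0, 7.5], "linear": [-0.041, 0.194, 0], "grip": 255}, {"dr": [0, 0, 7.5], "linear": [-0.041, 0.196, -0.005], "grip": 255}, {"dr": [0, 0, 7.5], "linear": [-0.041, 0.196, -0.015], "grip": 255}, {"dr": [0, 0, 7.5], "linear": [-0.041, 0.196, -0.02], "grip": 255}, {"dr": [0, 0, 7.5], "linear": [-0.041, 0.196, -0.02], "grip": 255}]'

```text
time: 8.65
ee_pos: [0.444, 0.3802, 0.1806]
eef_rot: [-3.142, 0.0, 1.611]
force: [0.6, -0.8, -4.5]
gripper_width: 0.0128
```

Run:
```python
from h import *
o=r.get_obs();print({k:np.round(v,4) for k,v in o.items() if not k.startswith("j")})
c=cam("scene"); pickle.dump(c,open("scene3.pkl","wb"))
a=cv2.resize(c["im"][180:345,130:290,::-1],None,fx=3.6,fy=3.6,interpolation=cv2.INTER_CUBIC)
cv2.imwrite("pics/s3.png",a)
zt=o["ee_pos"][2]+.019-.085; print(zt)
T=np.array([o["ee_pos"][0],o["ee_pos"][1]]);y=np.radians(2.4);R=np.array([[np.cos(y),-np.sin(y)],[np.sin(y),np.cos(y)]])
W=(T+np.array([[75,55],[75,-55],[-75,-55],[-75,55]])/1e3@R.T)
p=proj(c,np.c_[W,np.full(4,zt+.04)]);print("pred wall corners crop",((p-[130,180]+.5)*3.6-.5).round(1).tolist())
p=proj(c,np.c_[W,np.full(4,zt+.01)]);print("pred bottom",((p-[130,180]+.5)*3.6-.5).round(1).tolist())
H=(T+np.array([[52,-7],[-52,-7],[-52,7],[52,7]])/1e3@R.T);p=proj(c,np.c_[H,np.full(4,zt+.096)]);print("pred handle top",((p-[130,180]+.5)*3.6-.5).round(1).tolist())
L=(T+np.array([[60,40],[60,-40],[-60,-40],[-60,40]])/1e3@R.T)
p=proj(c,np.c_[L,np.full(4,zt)]);print("pred lug",((p-[130,180]+.5)*3.6-.5).round(1).tolist())
```

```text
{'time': np.float64(8.65), 'ee_pos': array([0.444 , 0.3802, 0.1806]), 'eef_rot': array([-3.1415e+00,  4.0000e-04,  1.6111e+00]), 'force': array([ 0.6119, -0.7965, -4.5236]), 'moment': array([-0.0214, -0.0327,  0.044 ]), 'gripper_width': np.float64(0.0128)}
0.11457461548923463
pred wall corners crop [[39.6, 210.4], [203.5, 140.1], [362.3, 255.5], [189.7, 347.6]]
pred bottom [[46.4, 253.1], [206.8, 180.8], [362.8, 299.1], [194.1, 393.2]]
pred handle top [[148.0, 103.5], [259.3, 184.9], [236.6, 195.5], [126.1, 112.3]]
pred lug [[85.0, 268.5], [201.4, 214.2], [324.6, 311.5], [203.5, 378.5]]
```

View pics/s3.png

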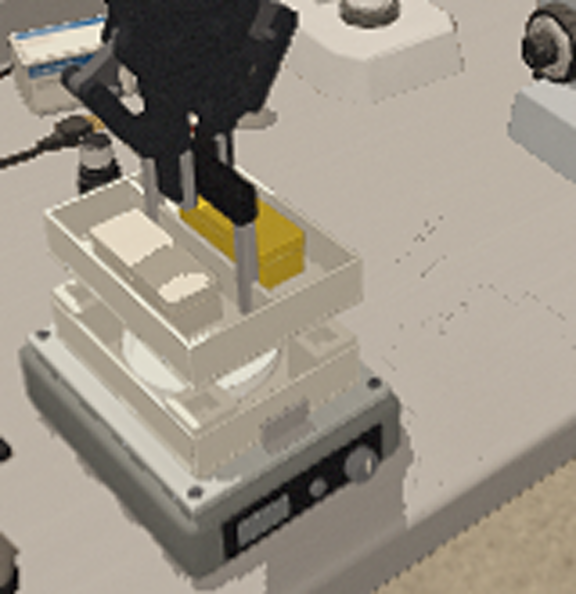

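Run:
```python
from h import *
c=pickle.load(open("scene3.pkl","rb")); z=.1146
S=lambda p:(np.array(p,float)+.5)/3.6-.5+[130,180]
P=onz(c,S([[46,212],[193,348],[362,256]]),z+.04)[:,:2]
Q=onz(c,S([[196,387],[362,298]]),z+.01)[:,:2]
L=onz(c,S([[55,290],[196,432],[357,349]]),.098)[:,:2]
y=np.radians(2.4);R=np.array([[np.cos(y),-np.sin(y)],[np.sin(y),np.cos(y)]])
for n,X,k in(("top",P,[[75,55],[-75,55],[-75,-55]]),("bot",Q,[[-75,55],[-75,-55]]),("lower",L,[[75,55],[-75,55],[-75,-55]])):
    C=X-np.array(k)/1e3@R.T; print(n,X.round(4).tolist(),"centres",C.round(4).tolist(),C.mean(0).round(4))
```

```text
top [[0.513, 0.4362], [0.3655, 0.4309], [0.3711, 0.3225]] centres [[0.4404, 0.3781], [0.4427, 0.3791], [0.4437, 0.3806]] [0.4423 0.3793]
bot [[0.3699, 0.429], [0.3723, 0.3219]] centres [[0.4472, 0.3771], [0.445, 0.38]] [0.4461 0.3786]
lower [[0.5152, 0.4372], [0.3673, 0.4328], [0.3652, 0.3311]] centres [[0.4425, 0.3791], [0.4446, 0.381], [0.4378, 0.3892]] [0.4416 0.3831]
```

>>> send_rows --rows '[{"dr": [0, 0, 0], "linear": [0.0006, 0.0006, -0.003], "grip": 255}, {"dr": [0, 0, 0], "linear": [0.0012, 0.0013, -0.007], "grip": 255}, {"dr": [0, 0, 0], "linear": [0.0012, 0.0013, -0.011], "grip": 255}, {"dr": [0, 0, 0], "linear": [0.0012, 0.0013, -0.013], "grip": 255}, {"dr": [0, 0, 0], "linear": [0.0012, 0.0013, -0.0145], "grip": 255}, {"dr": [0, 0, 0], "linear": [0.0012, 0.0013, -0.0155], "grip": 255}, {"dr": [0, 0, 0], "linear": [0.0012, 0.0013, -0.0165], "grip": 255}, {"dr": [0, 0, 0], "linear": [0.0012, 0.0013, -0.0165], "grip": 255}, {"dr": [0, 0, 0], "linear": [0.0012, 0.0013, -0.0165], "grip": 255}]'

```text
time: 9.82
ee_pos: [0.4455, 0.3819, 0.1647]
eef_rot: [3.141, -0.001, 1.611]
force: [0.2, 0.6, -5.0]
gripper_width: 0.0128
```

Run:
```python
from h import *
o=r.get_obs();print({k:np.round(v,4) for k,v in o.items() if not k.startswith("j")})
```

```text
{'time': np.float64(9.825), 'ee_pos': array([0.4455, 0.3819, 0.1647]), 'eef_rot': array([ 3.1407e+00, -6.0000e-04,  1.6114e+00]), 'force': array([ 0.1861,  0.578 , -4.9858]), 'moment': array([-0.0006, -0.0224,  0.0348]), 'gripper_width': np.float64(0.0128)}
```

No contact yet; a further 2 mm in small steps.

>>> send_rows --rows '[{"dr": [0, 0, 0], "linear": [-0.0003, -0.0003, -0.0005], "grip": 255}, {"dr": [0, 0, 0], "linear": [-0.0003, -0.0003, -0.001], "grip": 255}, {"dr": [0, 0, 0], "linear": [-0.0003, -0.0003, -0.0015], "grip": 255}, {"dr": [0, 0, 0], "linear": [-0.0003, -0.0003, -0.002], "grip": 255}, {"dr": [0, 0, 0], "linear": [-0.0003, -0.0003, -0.002], "grip": 255}]'

```text
time: 10.45
ee_pos: [0.4452, 0.3816, 0.1627]
eef_rot: [3.141, -0.001, 1.611]
force: [0.2, 0.1, -3.7]
gripper_width: 0.0127
```

Run:
```python
from h import *
o=r.get_obs();print({k:np.round(v,4) for k,v in o.items() if not k.startswith("j")})
```

```text
{'time': np.float64(10.45), 'ee_pos': array([0.4452, 0.3816, 0.1627]), 'eef_rot': array([ 3.1406e+00, -6.0000e-04,  1.6114e+00]), 'force': array([ 0.2099,  0.0807, -3.6672]), 'moment': array([ 0.0317, -0.0165, -0.0466]), 'gripper_width': np.float64(0.0127)}
```

>>> send_rows --rows '[{"dr": [0, 0, 0], "linear": [0, 0, -0.0005], "grip": 255}, {"dr": [0, 0, 0], "linear": [0, 0, -0.001], "grip": 255}, {"dr": [0, 0, 0], "linear": [0, 0, -0.0015], "grip": 255}, {"dr": [0, 0, 0], "linear": [0, 0, -0.0015], "grip": 255}, {"dr": [0, 0, 0], "linear": [0, 0, -0.0015], "grip": 255}]'

```text
time: 11.08
ee_pos: [0.4452, 0.3816, 0.1611]
eef_rot: [3.141, -0.001, 1.611]
force: [-0.3, -0.0, -3.9]
gripper_width: 0.0125
```

Run:
```python
from h import *
o=r.get_obs();print({k:np.round(v,4) for k,v in o.items() if not k.startswith("j")})
```

```text
{'time': np.float64(11.075), 'ee_pos': array([0.4452, 0.3816, 0.1611]), 'eef_rot': array([ 3.1407e+00, -7.0000e-04,  1.6114e+00]), 'force': array([-2.8850e-01, -5.0000e-04, -3.8587e+00]), 'moment': array([ 0.1001, -0.0021,  0.0297]), 'gripper_width': np.float64(0.0125)}
```

>>> send_rows --rows '[{"dr": [0, 0, 0], "linear": [0, 0, -0.001], "grip": 255}, {"dr": [0, 0, 0], "linear": [0, 0, -0.002], "grip": 255}, {"dr": [0, 0, 0], "linear": [0, 0, -0.003], "grip": 255}, {"dr": [0, 0, 0], "linear": [0, 0, -0.0035], "grip": 255}, {"dr": [0, 0, 0], "linear": [0, 0, -0.0035], "grip": 255}]'

```text
time: 11.7
ee_pos: [0.4452, 0.3816, 0.1576]
eef_rot: [3.141, -0.001, 1.611]
force: [-0.7, 0.8, -4.6]
gripper_width: 0.013
```

Run:
```python
from h import *
o=r.get_obs();print({k:np.round(v,4) for k,v in o.items() if not k.startswith("j")})
```

```text
{'time': np.float64(11.7), 'ee_pos': array([0.4452, 0.3816, 0.1576]), 'eef_rot': array([ 3.1407e+00, -6.0000e-04,  1.6114e+00]), 'force': array([-0.728 ,  0.8069, -4.5904]), 'moment': array([ 0.0711,  0.03  , -0.0164]), 'gripper_width': np.float64(0.013)}
```

Free in the sockets. On to the seat.

>>> send_rows --rows '[{"dr": [0, 0, 0], "linear": [0, 0, -0.0007], "grip": 255}, {"dr": [0, 0, 0], "linear": [0, 0, -0.0014], "grip": 255}, {"dr": [0, 0, 0], "linear": [0, 0, -0.002], "grip": 255}, {"dr": [0, 0, 0], "linear": [0, 0, -0.0026], "grip": 255}, {"dr": [0, 0, 0], "linear": [0, 0, -0.003], "grip": 255}, {"dr": [0, 0, 0], "linear": [0, 0, -0.003], "grip": 255}]'

```text
time: 12.45
ee_pos: [0.4452, 0.3816, 0.1548]
eef_rot: [3.141, -0.001, 1.612]
force: [0.6, 0.2, -3.5]
gripper_width: 0.0127
```

Run:
```python
from h import *
o=r.get_obs();print({k:np.round(v,4) for k,v in o.items() if not k.startswith("j")})
```

```text
{'time': np.float64(12.45), 'ee_pos': array([0.4452, 0.3816, 0.1548]), 'eef_rot': array([ 3.1405e+00, -6.0000e-04,  1.6116e+00]), 'force': array([ 0.6114,  0.1502, -3.5066]), 'moment': array([0.034 , 0.0436, 0.0398]), 'gripper_width': np.float64(0.0127)}
```

>>> send_rows --rows '[{"dr": [0, 0, 0], "linear": [0, 0, -0.0004], "grip": 255}, {"dr": [0, 0, 0], "linear": [0, 0, -0.0008], "grip": 255}, {"dr": [0, 0, 0], "linear": [0, 0, -0.001], "grip": 255}, {"dr": [0, 0, 0], "linear": [0, 0, -0.001], "grip": 255}]'

```text
time: 12.95
ee_pos: [0.4453, 0.3817, 0.1542]
eef_rot: [3.14, -0.001, 1.612]
force: [-1.3, -1.1, 0.3]
gripper_width: 0.0135
```

Run:
```python
from h import *
o=r.get_obs();print({k:np.round(v,4) for k,v in o.items() if not k.startswith("j")})
```

```text
{'time': np.float64(12.95), 'ee_pos': array([0.4453, 0.3817, 0.1542]), 'eef_rot': array([ 3.1401e+00, -9.0000e-04,  1.6117e+00]), 'force': array([-1.2602, -1.142 ,  0.3204]), 'moment': array([-0.1643,  0.3701,  0.0308]), 'gripper_width': np.float64(0.0135)}
```

>>> send_rows --rows '[{"dr": [0, 0, 0], "linear": [0, 0, 0], "grip": 170}, {"dr": [0, 0, 0], "linear": [0, 0, 0], "grip": 80}, {"dr": [0, 0, 0], "linear": [0, 0, 0], "grip": 0}, {"dr": [0, 0, 0], "linear": [0, 0, 0], "grip": 0}, {"dr": [0, 0, 0], "linear": [0, 0, 0], "grip": 0}, {"dr": [0, 0, 0], "linear": [0, 0, 0], "grip": 0}, {"dr": [0, 0, 0], "linear": [0, 0, 0.01], "grip": 0}, {"dr": [0, 0, 0], "linear": [0, 0, 0.03], "grip": 0}, {"dr": [0, 0, 0], "linear": [0, 0, 0.07], "grip": 0}, {"dr": [0, 0, 0], "linear": [0, 0, 0.12], "grip": 0}, {"dr": [0, 0, 0], "linear": [0, 0, 0.17], "grip": 0}, {"dr": [0, 0, 0], "linear": [0, 0, 0.2], "grip": 0}, {"dr": [0, 0, 0], "linear": [0, 0, 0.2], "grip": 0}]'

```text
time: 14.58
ee_pos: [0.4461, 0.3823, 0.3584]
eef_rot: [3.135, -0.007, 1.612]
force: [-0.7, 0.1, -0.5]
gripper_width: 0.0851
```

Run:
```python
from h import *
o=r.get_obs();print({k:np.round(v,4) for k,v in o.items() if not k.startswith("j")})
c=cam("scene"); pickle.dump(c,open("scene4.pkl","wb"))
cv2.imwrite("pics/s4.png",cv2.resize(c["im"][180:345,130:290,::-1],None,fx=3.6,fy=3.6,interpolation=cv2.INTER_CUBIC))
y=np.radians(2.4);R=np.array([[np.cos(y),-np.sin(y)],[np.sin(y),np.cos(y)]])
for z in(.088,.098):
  W=np.array([.4447,.381])+np.array([[75,55],[75,-55],[-75,-55],[-75,55]])/1e3@R.T
  print(z,((proj(c,np.c_[W,np.full(4,z+.04)])-[130,180]+.5)*3.6-.5).round(1).tolist())
```

```text
{'time': np.float64(14.575), 'ee_pos': array([0.4461, 0.3823, 0.3584]), 'eef_rot': array([ 3.1349, -0.0065,  1.6118]), 'force': array([-0.7049,  0.0898, -0.4737]), 'moment': array([0.0293, 0.0329, 0.0138]), 'gripper_width': np.float64(0.0851)}
0.088 [[43.7, 248.2], [204.7, 176.2], [360.7, 294.2], [191.5, 388.1]]
0.098 [[41.5, 234.1], [203.6, 162.7], [360.6, 279.8], [190.0, 373.0]]
```

View pics/s4.png

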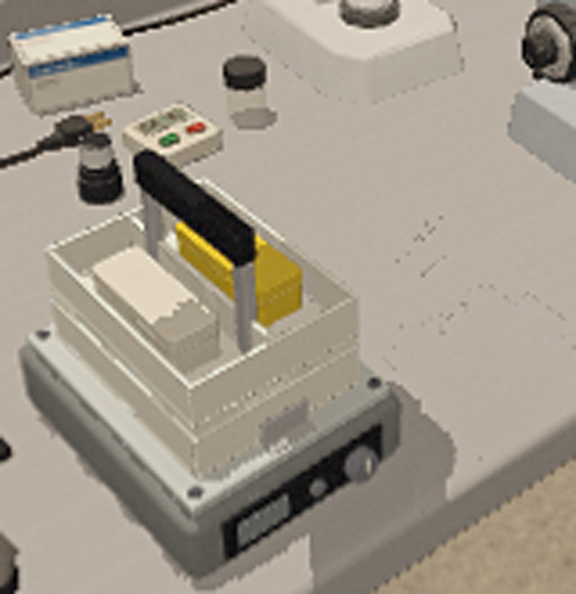

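The corners sit at (49,248), (192,387) and (357,294). The prediction for home height is (44,248), (192,388) and (361,294), while standing on the block tops would put the rows about 14 px higher. The seam is even and both mailers are in the tray.

```bash
python3 -c "
from station import r
print(r.job_done())"
```

```text
the job is handed in; nothing more can be done
None
```

I picked up the white tray by its handle and stacked it on the tray clamped to the shaker. The job is handed in at about 15 s of the 72 s; it gave no verdict.

- **Placing:** I took the true socket positions from two cameras, which agreed within 0.5 mm. I lowered the tray in small steps with no more than about 1.5 N of resistance until it seated, at about 5 N. Then I opened the fingers and withdrew 0.2 m.
- **Last check:** In the final picture the corner rows of the upper tray match the home height of 88 mm within about 1 px of a 3.6x enlarged crop. If the tray were standing on the block tops, they would be about 14 px off. The seam is even all round, both mailers lie in the tray, and the tub, timer and eyepiece look undisturbed. The wrist force is about zero.
- **Disagreements:** While the tray was held above the sockets, camera and arm positions differed by 1–2 mm, so I shifted it about 1.3 mm before lowering. Earlier, the wrist camera had put the handle about 4 mm further in y than the top view did; this did not affect the grasp. In the final picture two corners are 4–5 crop px (about 2–3 mm) off sideways, which I put down to reading error.

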